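# Gauge a chromatography column in its cradle with the flip stop

### The job

Flip the cradle's hinged stop fully down, then lift the column out of its rack, lay it in the open channel of the cradle behind the bridge without dropping it, and let go of it. Take it again by its rear end fitting and slide it gently under the bridge until its front end touches the stop. Then flip the stop back up, at least to upright or nearly so, leaving the column exactly where it was gauged, let go of everything and leave the bottle, jar and wrench alone.

Things in the scene. Friction and masses are not known exactly. Their poses are not given: they have to be found in the camera images.
- cradle: Fixed aluminium cradle, base 100 x 275 x 12 mm. Origin on the table top, z up; y runs along the channel towards the flip stop, x across it, away from the robot. Channel centred on x = 0, floor 12 mm above the table, 46 mm between 8 mm walls 10 mm high, y = -165 to 100 mm; open for loading up to y = -10. A column touching the lowered stop has its middle at y = 10 mm
- bridge_top (a point): Top centre of the cradle's fixed grey bridge, at x = 0, y = 12.5, z = 65 mm in the cradle's frame. The bridge spans the channel from y = -10 to 35 mm; its opening is 48 mm wide and 45 mm high above the channel floor; it is 68 mm wide outside
- flip_stop (a joint): Hinge of the steel flip stop, rad. 0 = down: the arm lies level across the channel, its tongue in it. Grows as the handle is lifted; the arm swings up and away from the robot about the cradle's y axis: 1.57 = upright, 1.9 = end of travel, leaning back. The hinge is stiff (0.12 N m) and stays where it is left
- stop_hinge (a point): Point on the hinge axis (parallel to the cradle's y), at x = 38, y = 132, z = 70 mm in the cradle's frame. The hinge post (x = 31 to 51 mm) and the rest post (x = -31 to -23 mm), both below 66 mm, stand at y = 80 to 100 mm
- stop_handle (a point): Middle of the free part of the handle: a round steel bar of 14 mm diameter parallel to the hinge axis, 93 mm from it, at the arm's end. It sticks out sideways beyond the arm, from y = 97 to 155 mm in the cradle's frame, this point at y = 132. Down, it lies at x = -55, z = 70 mm. It may turn in the fingers
- stop_tongue (a point): Gauging face of the steel tongue under the stop's arm, 28 x 20 x 48 mm (cradle x, y, z when down). This point lies on the face at mid channel, 26 mm above its floor when down. Down, the tongue fills the channel from y = 80 mm (the gauging face) to 100 mm, from 18 to 66 mm above the table
- rack: Fixed grey rack, base 60 x 150 x 10 mm, origin on the table top; the column lies on it along its y axis. Pairs of 7 mm walls, 46 mm apart, 52 mm high above the table, stand beside the end fittings (y = 43 to 73 mm either way), so the column can be taken only by its tube, in the middle 86 mm, and lifted straight up by 45 mm or more
- column: Loose column, 140 mm long, 0.26 to 0.44 kg: steel tube of 26 mm diameter, 84 mm long, between two equal square white end fittings 40 x 28 x 40 mm. Origin at the centre of its underside, 20 mm below the axis; y along its length, z up. Both ends are alike; it may lie either way round
- column_mid (a point): The middle of the column, on its axis. The end faces are 70 mm from it along the column's y, the middles of the end fittings 56 mm
- solvent_bottle: Bystander: white plastic bottle, 68 mm diameter, 150 mm tall; origin at its base
- sample_jar: Bystander: amber jar, 56 mm diameter, 70 mm tall; origin at its base
- wrench: Bystander: steel wrench 160 mm long lying on the table; origin under it

How it is judged:
By the outcome, as a careful person would: the job done as asked, in the order asked, and still so for the second after the job is handed in, with the robot touching nothing.
It also fails if it takes over 69 s, if anything falls off the work surface, if the arm or the gripper's body presses on something with over 40 N, if the wrist force passes 120 N, or if a joint passes its speed limit or range.

### The arm

A 6-joint arm with a two-finger parallel gripper is mounted at the origin on the work surface. World frame = base frame: x ahead of the robot, y to its left, z up, the work surface at z = 0. Lengths are in m, angles in rad, forces in N, time in s.
With the tool pointing down it reaches from about 0.325 to 1 m from the base axis. Payload 5.1 kg.
Tool frame: the origin (TCP) lies on the centre line of the jaws, within the pads' length; the fingertips stand 14 mm ahead of it and the grasp point (between the pads) lies 5 mm behind it; z points along the fingers, y is the direction in which the jaws open and shut (so a half turn about z gives the same grasp; the last joint's range is limited). The gripper opens to 85 mm and grips with 20 to 120 N. Pads are 22 mm wide; open, the fingers measure 114 mm over their backs; the gripper's body (76 mm by 85 mm) begins 54 mm behind the grasp point. The pads swing forward as they close: fully open they stand 13 mm farther back than shut.
Start: joints at [1.139, 0.124, 1.65, -0, 1.367, -0.083], TCP at [0.222, 0.611, 0.213] pointing down, gripper open.
Joint ranges: [-2.61, 2.61], [-1.02, 2.33], [0.03, 2.71], [-1.35, 4.49], [0.32, 2.68], [-2.91, 2.91]. Speed limits (rad/s): [2.57, 2.57, 3.14, 3.14, 3.14, 3.14].

### API

Orientations are given as a unit quaternion [x, y, z, w].
In Python, from plant import r, planner, cams gives the robot as it stands. Calls block until the motion is done:
- r.move_ptp(position, orientation): joint-space move of the TCP to a pose.
- r.line_to(position, velocity=0.15, frame=None): straight line of the TCP; frame=None keeps the orientation; velocity is the mean speed in m/s.
- r.move_j(angles): joint-space move.
- r.grip(opening, effort=None): finger opening in m; effort is the grip in N (None keeps the last); returns when the fingers have stopped.
- r.dwell(seconds).
- planner.solve_ik(position, orientation): joint angles nearest the present ones, or None.
- r.read_state(): the state.
- cams.read_camera(name): name is "scene" or "top" or "wrist"; returns the picture (480x640x3 uint8, red, green, blue); there is no depth.
- cams.get_calibration(name): a dict with "fx", "fy", "cx", "cy" (pixels), "origin" and "orientation" of the camera in the world; the wrist camera has in their place "hand_eye" (4x4, takes a point from camera to tool coordinates, whose origin is the TCP and whose axes are the flange's). Camera axes: x right, y up, looking along -z (the intrinsics and any distortion apply to the point x, -y, -z); pixel columns grow to the right and rows downward; lengths in m; the calibration is good to about 2 mm. A picture is of the moment at which its call begins: read the wrist's pose just before it. get_calibration takes no time and is no camera call.
A pose or a line that the arm cannot do raises r.IKError and nothing moves.
- r.close_job(): hands the job in, once; it reports no verdict.
The state is a dict: "time": time; "joint_positions": joint angles; "dq": joint speeds; "joint_torque": joint torques, N m; "tool_pos": TCP position; "tool_rot": TCP orientation; "wrist_force": force on the tool from outside, world axes, zero at the start; "ft_torque": the same for the moment, N m; "width": finger opening in m.
Only numpy, scipy, OpenCV 4.12 (cv2) and the standard library are available. Lean on these libraries where they do the work, as an engineer would, in place of code of your own. Each camera call takes 0.05 s, during which the arm holds its last target.

## Working session

There is one attempt and no reset: what is moved stays moved. The work goes in short steps, each a Python script; the robot and the scene stay as the last script left them, time stands still between calls to the robot, and variables do not carry over. Pictures are saved under pics/ and viewed, and the job is handed in when it is done.

```bash
ls; mkdir -p pics
python3 - <<'E'
from plant import r, planner, cams
import cv2
for n in ["scene","top","wrist"]:
    s=r.read_state()
    im=cams.read_camera(n); cv2.imwrite(f"pics/{n}0.png",im[:,:,::-1])
    print(n,cams.get_calibration(n))
print(s)
E
```

```text
pics
scene {'fx': 494.1241552222485, 'fy': 494.1241552222485, 'cx': 325.66476763866757, 'cy': 230.60552284014898, 'origin': array([ 0.98544693, -0.45998388,  0.90147316]), 'orientation': array([0.29066545, 0.0966581 , 0.324751  , 0.89482266])}
top {'fx': 441.17927667395, 'fy': 441.17927667395, 'cx': 317.89247930452774, 'cy': 230.3703212698109, 'origin': array([0.47517481, 0.00872815, 1.18351016]), 'orientation': array([ 0.02682965, -0.03909921, -0.70143972,  0.71114959])}
wrist {'fx': 358.1680467838067, 'fy': 358.1680467838067, 'cx': 317.7547695793283, 'cy': 242.5945037644367, 'hand_eye': array([[ 3.40715296e-04,  9.65861374e-01,  2.59059242e-01,
         6.61741971e-02],
       [ 9.99999930e-01, -3.69145412e-04,  6.10980801e-05,
        -1.55657226e-03],
       [ 1.54642806e-04,  2.59059203e-01, -9.65861432e-01,
        -1.61164243e-01],
       [ 0.00000000e+00,  0.00000000e+00,  0.00000000e+00,
         1.00000000e+00]])}
{'time': 0.1, 'joint_positions': array([ 1.13940968e+00,  1.24429483e-01,  1.65152878e+00,  2.45109891e-05,
        1.36751348e+00, -8.25823747e-02]), 'dq': array([ 0.00058919, -0.00282814, -0.00172597, -0.00012768,  0.00076852,
       -0.00090567]), 'joint_torque': array([ 1.91651848e-04, -4.24932575e+01, -3.66649997e+01, -8.99679094e-05,
        3.98895601e-03, -1.12636241e-05]), 'tool_pos': array([0.22191781, 0.6103216 , 0.21188783]), 'tool_rot': array([ 1.73521744e-01,  9.84829590e-01, -9.05637555e-04, -2.50405522e-04]), 'wrist_force': array([0.21880948, 0.844556  , 0.28490411]), 'ft_torque': array([ 0.02581197, -0.0279867 ,  0.04095198]), 'width': 0.08556248624466017}
```

View pics/scene0.png

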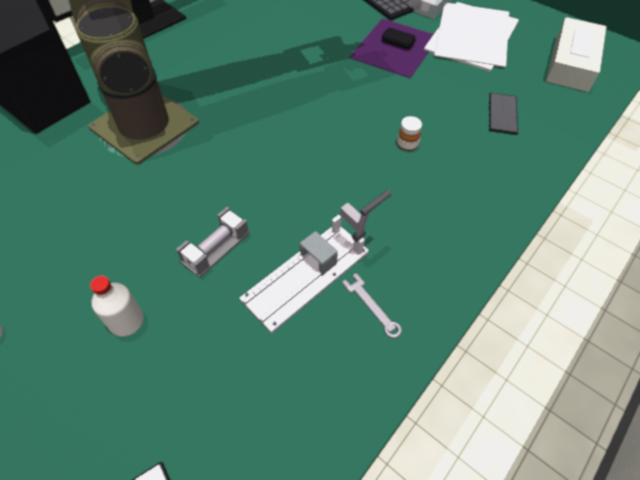

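View pics/top0.png

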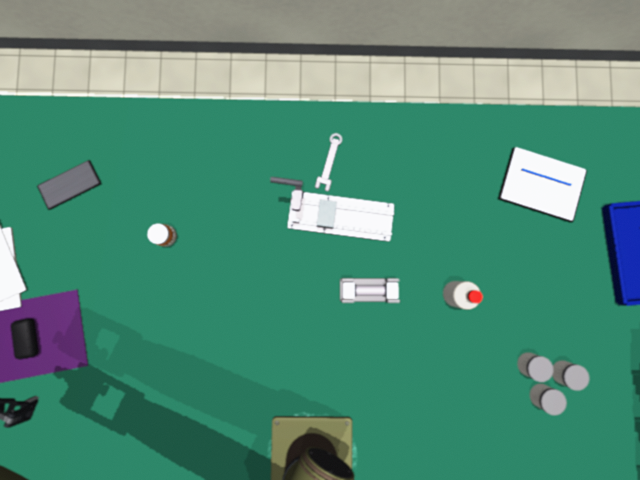

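View pics/wrist0.png

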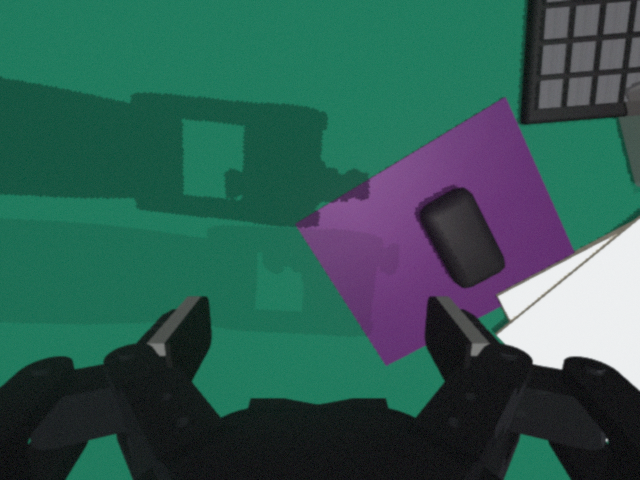

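The scene view shows the stop up, leaning back. In the top view the cradle is around (340,216), the rack with the column at (370,290), the wrench at (330,160), the bottle at (465,295) and the jar at (160,235). Next I'll write the helpers and measure.

```bash
cat > h.py <<'E'
from plant import r, planner, cams
import numpy as np, cv2
from scipy.spatial.transform import Rotation as R
def campose(n,s=None):
    c=cams.get_calibration(n)
    K=(c['fx'],c['fy'],c['cx'],c['cy'])
    if n=='wrist':
        H=np.array(c['hand_eye']); Rt=R.from_quat(s['tool_rot']).as_matrix()
        return K,Rt@H[:3,:3],np.array(s['tool_pos'])+Rt@H[:3,3]
    return K,R.from_quat(c['orientation']).as_matrix(),np.array(c['origin'])
def ray(P,uv):
    K,Rc,o=P; uv=np.atleast_2d(uv).astype(float)
    d=np.c_[(uv[:,0]-K[2])/K[0],-(uv[:,1]-K[3])/K[1],-np.ones(len(uv))]
    return o,d@Rc.T
def onz(P,uv,z):
    o,d=ray(P,uv); return o+d*((z-o[2])/d[:,2])[:,None]
def proj(P,X):
    K,Rc,o=P; p=(np.atleast_2d(X)-o)@Rc
    return np.c_[K[2]+K[0]*p[:,0]/-p[:,2],K[3]-K[1]*p[:,1]/-p[:,2]]
def tri(P1,uv1,P2,uv2):
    o1,d1=ray(P1,uv1);o2,d2=ray(P2,uv2);d1=d1[0];d2=d2[0]
    A=np.c_[d1,-d2];t=np.linalg.lstsq(A,o2-o1,rcond=None)[0]
    a=o1+t[0]*d1;b=o2+t[1]*d2
    return (a+b)/2,np.linalg.norm(a-b)
def down(yaw):  # tool pointing down, jaw (tool y) direction at world angle yaw
    y=np.array([np.cos(yaw),np.sin(yaw),0]);z=np.array([0,0,-1.]);x=np.cross(y,z)
    return R.from_matrix(np.c_[x,y,z]).as_quat()
def snap(n,name,crop=None,k=1):
    s=r.read_state(); im=cams.read_camera(n)[:,:,::-1].copy()
    cv2.imwrite(f'pics/raw_{name}.png',im)
    if crop: im=im[crop[1]:crop[3],crop[0]:crop[2]]
    if k!=1: im=cv2.resize(im,None,fx=k,fy=k,interpolation=cv2.INTER_CUBIC)
    cv2.imwrite(f'pics/{name}.png',im); return s
E
python3 - <<'E'
from h import *
P=campose('top')
for n,c,nm in [('top0',(260,120,420,240+70),'topc'),('scene0',(160,170,420,350),'scenec')]:
    im=cv2.imread(f'pics/{n}.png')[c[1]:c[3],c[0]:c[2]]
    k=min(800//(c[2]-c[0]),600//(c[3]-c[1])); print(k)
    cv2.imwrite(f'pics/{nm}.png',cv2.resize(im,None,fx=k,fy=k,interpolation=cv2.INTER_CUBIC))
im=cv2.imread('pics/top0.png')
hsv=cv2.cvtColor(im,cv2.COLOR_BGR2HSV)
m=((hsv[...,1]<70)&(hsv[...,2]>90)).astype(np.uint8)
n,l,st,ce=cv2.connectedComponentsWithStats(m)
for i in range(1,n):
    x,y,w,h,a=st[i]
    if a>150 and 120<y<330 and 250<x<500:
        cs,_=cv2.findContours((l==i).astype(np.uint8),0,2)
        rc=cv2.minAreaRect(cs[0]); print(st[i],rc)
        print(onz(P,cv2.boxPoints(rc),0.012).round(4).tolist())
print(onz(P,[[160,235]],.07),onz(P,[[475,297]],.15))
E
```

```text
3
3
[315 133  28  58 540] ((328.5169982910156, 160.88807678222656), (15.275540351867676, 58.240814208984375), 14.349332809448242)
[[0.7014, 0.0013, 0.012], [0.858, -0.0359, 0.012], [0.8481, -0.0763, 0.012], [0.6918, -0.0386, 0.012]]
[ 287  188  108   54 4047] ((340.8187561035156, 214.60916137695312), (104.87190246582031, 40.904666900634766), 7.594643592834473)
[[0.5901, 0.0738, 0.012], [0.6999, 0.0614, 0.012], [0.6667, -0.2189, 0.012], [0.5571, -0.204, 0.012]]
[ 340  278   60   25 1428] ((369.5, 290.0), (24.0, 59.0), 90.0)
[[0.4593, -0.071, 0.012], [0.4613, -0.2275, 0.012], [0.3984, -0.2272, 0.012], [0.3966, -0.0715, 0.012]]
[443 281  37  29 740] ((461.0, 295.0), (28.0, 36.0), 90.0)
[[0.4549, -0.3445, 0.012], [0.4561, -0.4407, 0.012], [0.3826, -0.4391, 0.012], [0.3815, -0.3435, 0.012]]
[[0.56197966 0.38728378 0.07      ]] [[ 0.42107587 -0.37752459  0.15      ]]
```

View pics/topc.png

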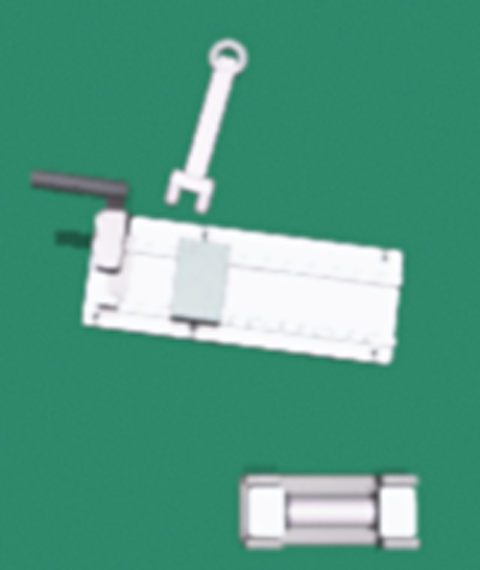

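View pics/scenec.png

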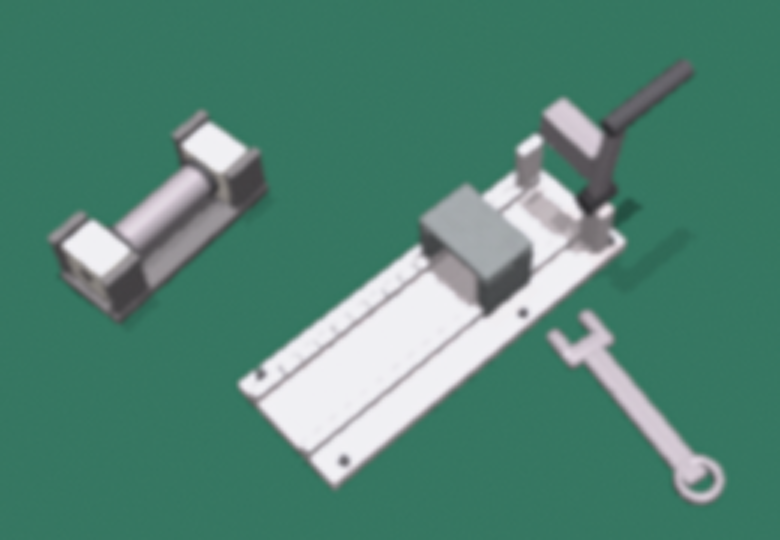

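Run:
```python
from h import *
for yaw in (-0.115,np.pi-0.115):
    print(planner.solve_ik([0.6,-0.0,0.28],down(yaw)))
q=down(-0.115)
r.move_ptp([0.59,-0.02,0.26],q)
s=snap('wrist','w1'); print(s['time'],s['tool_pos'],s['wrist_force'])
np.save('w1.npy',s,allow_pickle=True)
```

```text
[-8.94525820e-02 -1.87602855e-02  1.68679126e+00 -4.44089210e-16
  1.47356168e+00  2.55474180e-02]
None
2.7417 [ 0.59000533 -0.0192203   0.25987526] [0.17830864 0.10225903 0.49503386]
```

View pics/w1.png

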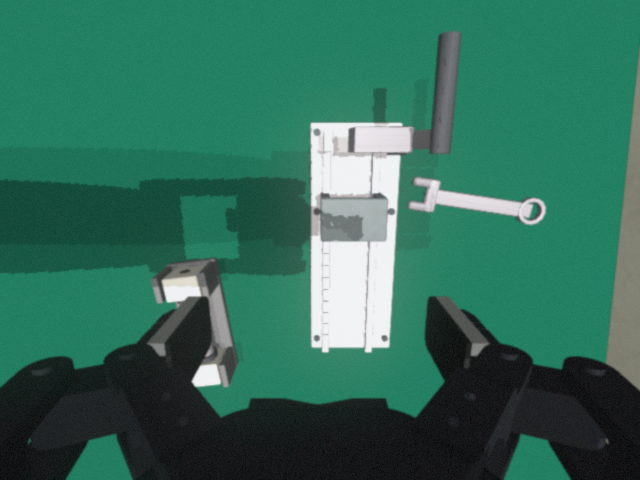

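The wrist view shows the whole cradle: base corners near (311,123), (401,123), (390,348) and (313,348), the bridge at (354,218) and the handle bar from (450,33) to (440,152). I'll fit the edges.

Run:
```python
from h import *
s=np.load('w1.npy',allow_pickle=True).item(); P=campose('wrist',s)
im=cv2.imread('pics/raw_w1.png')
hsv=cv2.cvtColor(im,cv2.COLOR_BGR2HSV)
g=hsv[...,1].astype(float)
def edge_row(row,lo,hi,first=True):
    # subpixel crossing of saturation 100
    v=g[row,lo:hi]; t=90
    for i in range(len(v)-1):
        if (v[i]-t)*(v[i+1]-t)<=0: return lo+i+(v[i]-t)/(v[i]-v[i+1]+1e-9)
L=[(edge_row(y,300,325),y) for y in list(range(140,190,3))+list(range(250,340,3))]
Rt=[]
for y in range(170,340,3):
    v=g[y,375:410][::-1];i=np.argmax(v<90); 
    if i>0: Rt.append((410-1-i+ (90-v[i])/(v[i-1]-v[i]),y))
B=[];T=[]
for x in list(range(332,362,3))+list(range(374,386,3)):
    v=g[335:360,x];i=np.argmax(v>90); B.append((x,335+i-1+(90-v[i-1])/(v[i]-v[i-1])))
for x in range(316,398,4):
    v=g[113:135,x];i=np.argmax(v<90); T.append((x,113+i-1+(v[i-1]-90)/(v[i-1]-v[i])))
def fit(pts,z):
    X=onz(P,[p for p in pts if p[0] is not None],z)[:,:2]
    X=X[:]
    for _ in range(4):
        c=X.mean(0);u=np.linalg.svd(X-c)[2];d=u[0];e=(X-c)@u[1]
        k=abs(e)<max(2.0*np.median(abs(e)),3e-4)
        if k.all():break
        X=X[k]
    return c,d*np.sign(d[np.argmax(abs(d))]),np.std((X-c)@u[1])*1e3,len(X)
for n,p in zip('LRBT',(L,Rt,B,T)): 
    c,d,e,k=fit(p,.012); print(n,c.round(4),d.round(4),np.arctan2(-d[0],d[1]).round(4) if n in'LR' else np.arctan2(d[1],d[0]).round(4),e.round(2),k)
x=cv2.resize(im[20:400,140:560],None,fx=1.9,fy=1.55); cv2.imwrite('pics/w1c.png',cv2.resize(im[100:360,280:480],None,fx=3,fy=2.3,interpolation=cv2.INTER_CUBIC))
```

```text
L [ 0.5728 -0.0724] [0.1175 0.9931] -0.1178 0.09 47
R [ 0.673  -0.0945] [0.1156 0.9933] -0.1158 0.1 54
B [ 0.6151 -0.2091] [ 0.9937 -0.1124] -0.1127 0.05 14
T [0.6402 0.0659] [ 0.9935 -0.1136] -0.1138 0.09 21
```

View pics/w1c.png

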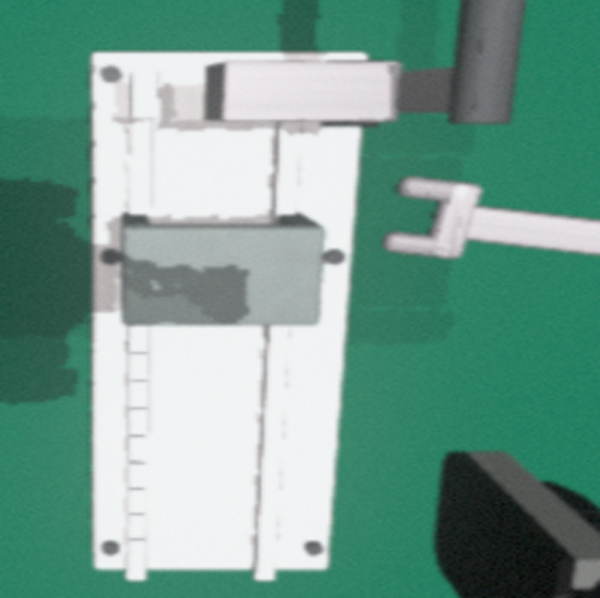

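Run:
```python
from h import *
s=np.load('w1.npy',allow_pickle=True).item(); P=campose('wrist',s)
a=-0.116; ex=np.array([np.cos(a),np.sin(a)]);ey=np.array([-ex[1],ex[0]])
L,Rr,B,T=map(np.array,([.5728,-.0724],[.673,-.0945],[.6151,-.2091],[.6402,.0659]))
print('width',(Rr-L)@ex,'len',(T-B)@ey)
xc=(L@ex+Rr@ex)/2; yc=(B@ey+T@ey)/2+.0275
O=xc*ex+yc*ey; print('origin',O)
def W(x,y,z): return np.r_[O+x*ex+y*ey,z]
# predict points in all cams
pts={'bridge NW..':[W(-.034,.035,.065),W(.034,.035,.065),W(.034,-.01,.065),W(-.034,-.01,.065)],
'base':[W(-.05,.11,.012),W(.05,.11,.012),W(.05,-.165,.012),W(-.05,-.165,.012)],
'handle1.9':[W(.038+.093*.323,y,.07+.093*.946) for y in (.097,.155)]}
for n,f in(('wrist','raw_w1'),('top','top0'),('scene','scene0')):
    Pn=P if n=='wrist' else campose(n)
    im=cv2.imread(f'pics/{f}.png'); k=4 if n!='wrist' else 2
    al=[]
    allp=np.vstack([proj(Pn,v) for v in pts.values()]);c0=np.maximum(allp.min(0).astype(int)-15,0);c1=allp.max(0).astype(int)+15
    cr=cv2.resize(im[c0[1]:c1[1],c0[0]:c1[0]],None,fx=k,fy=k,interpolation=cv2.INTER_CUBIC)
    for p in allp: cv2.circle(cr,tuple(((p-c0+.5)*k).astype(int)),3,(0,0,255),1)
    cv2.imwrite(f'pics/chk_{n}.png',cr); print(n,c0,cr.shape)
print('tcp tip proj',[proj(P,s['tool_pos']+R.from_quat(s['tool_rot']).apply([0,0,d])) for d in(-.0,.014)])
```

```text
width 0.10208446456957268 len 0.2760569484041296
origin [ 0.62750878 -0.04389748]
wrist [294  20] (684, 410, 3)
top [256 154] (408, 608, 3)
scene [222 185] (644, 756, 3)
tcp tip proj [array([[319.8474182 , 284.50415811]]), array([[319.71642473, 274.44601161]])]
```

View pics/chk_wrist.png

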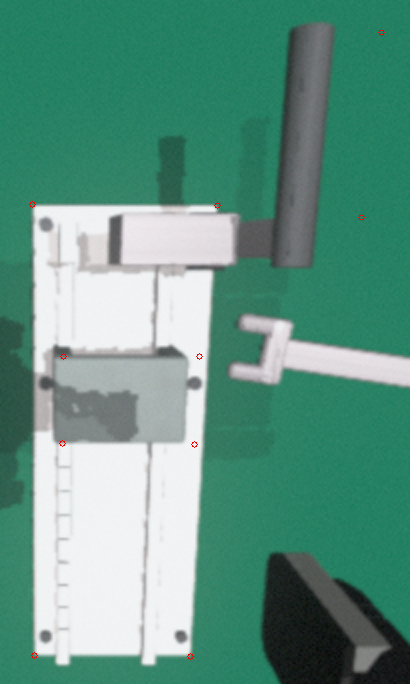

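View pics/chk_top.png

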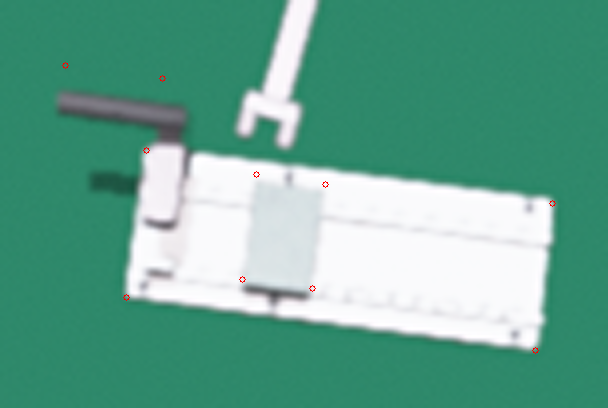

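View pics/chk_scene.png

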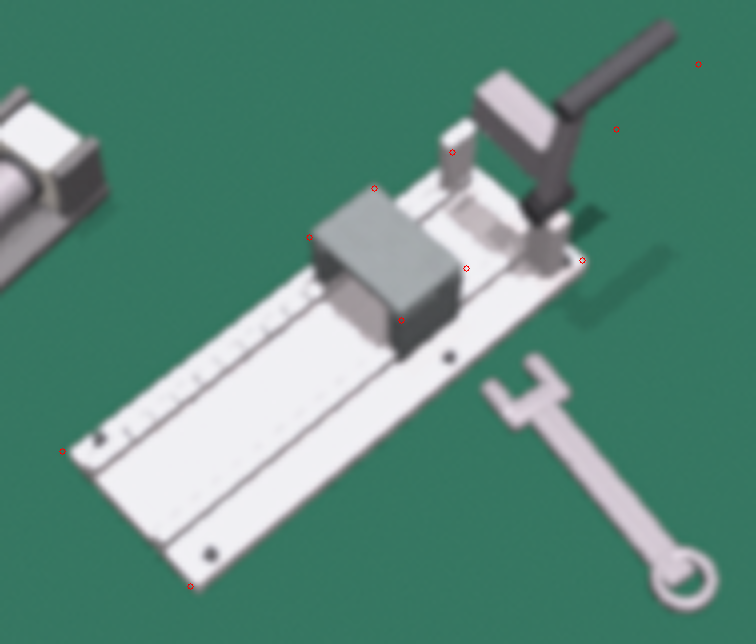

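The wrist-view edges give yaw −0.116. The bridge sits about 5 mm to the −x side of the base centre, so the base is not centred on the channel; the channel and bridge define x = 0. Next I'll solve the handle angle from its pixels and measure the rack and column.

Run:
```python
from h import *
from scipy.optimize import least_squares
s=np.load('w1.npy',allow_pickle=True).item(); P={'wrist':campose('wrist',s),'top':campose('top'),'scene':campose('scene')}
O0=np.array([0.62750878,-0.04389748]); a=-.116
# bridge top corners measured: order (-,+),(+,+),(+,-),(-,-)
meas={'wrist':np.array([[54,357],[187,357],[185,441],[53,441]])/2+[294,20],
'top':np.array([[257,178],[325,187],[311,293],[245,285]])/4+[256,154],
'scene':np.array([[375,187],[466,266],[402,312],[312,233]])/4+[222,185]}
for n in P:
    X=onz(P[n],meas[n],.065)[:,:2]
    c=X.mean(0); dx=(X[1]-X[0]+X[2]-X[3])/2; dy=(X[0]-X[3]+X[1]-X[2])/2
    ex=np.array([np.cos(a),np.sin(a)]);ey=np.array([-ex[1],ex[0]])
    print(n,'origin',(c-.0125*ey).round(4),'size',np.linalg.norm(dx).round(4),np.linalg.norm(dy).round(4),'yaw',np.arctan2(dx[1],dx[0]).round(3),'rel O0',((c-.0125*ey-O0)@ex).round(4),((c-.0125*ey-O0)@ey).round(4))
O=O0-.0052*ex
H={'wrist':np.array([[312,28],[293,262]])/2+[294,20],'top':np.array([[62,104],[182,116]])/4+[256,154],'scene':np.array([[670,32],[566,106]])/4+[222,185]}
for n in P:
    for p in H[n]:
        f=lambda v:(proj(P[n],np.r_[O+(.038-.093*np.cos(v[0]))*ex+v[1]*ey,.07+.093*np.sin(v[0])])[0]-p)
        q=least_squares(f,[1.6,.13]); print(n,q.x.round(3),q.cost.round(3))
```

```text
wrist origin [ 0.6228 -0.0432] size 0.067 0.0433 yaw -0.113 rel O0 -0.0047 0.0001
top origin [ 0.6237 -0.0455] size 0.0432 0.0692 yaw -1.683 rel O0 -0.0036 -0.002
scene origin [ 0.6278 -0.042 ] size 0.0666 0.0429 yaw -0.109 rel O0 0.0 0.0019
wrist [1.691 0.155] 0.0
wrist [1.697 0.081] 0.0
top [1.682 0.152] 0.0
top [1.706 0.081] 0.0
scene [1.737 0.157] 0.0
scene [1.706 0.087] 0.0
```

```bash
cat >> h.py <<'E'
A=-.116
EX=np.array([np.cos(A),np.sin(A)]);EY=np.array([-EX[1],EX[0]])
O=np.array([0.6230,-0.0435])
Q=down(A)
def W(x,y,z): return np.r_[O+x*EX+y*EY,z]
def hand(th,y=.132,dz=-.005): return W(.038-.093*np.cos(th),y,.07+.093*np.sin(th)+dz)
def st(m=''):
    s=r.read_state(); d=np.array(s['tool_pos'])[:2]-O
    print(m,'t%.2f'%s['time'],'cr',(d@EX).round(4),(d@EY).round(4),round(s['tool_pos'][2],4),'F',np.round(s['wrist_force'],1),'w%.4f'%s['width']); return s
E
python3 - <<'E'
from h import *
p=hand(1.70)
r.grip(.05,20)
r.move_ptp(p+[0,0,.05],Q)
r.line_to(p,.12); st('at')
r.grip(0.0,20); st('grip')
snap('wrist','w2');snap('scene','s2',(300,150,440,290),4)
E
```

```text
at t4.45 cr 0.05 0.1315 0.1576 F [-0.2 -0.1  0.8] w0.0499
grip t4.98 cr 0.05 0.1321 0.1574 F [ 0.4 -0.5 -1. ] w-0.0000
```

View pics/w2.png

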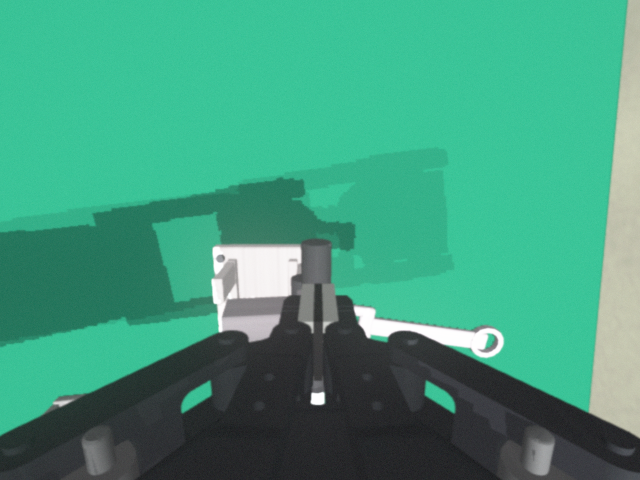

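View pics/s2.png

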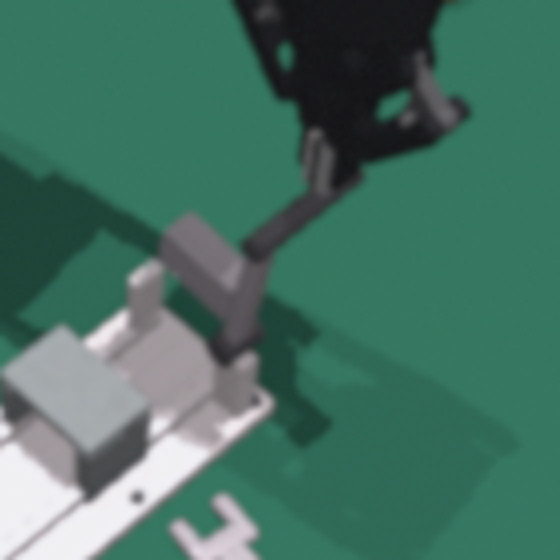

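Run:
```python
from h import *
s=r.read_state(); P=campose('wrist',s)
for th in (1.6,1.7,1.8):
  for y in(.155,.132,.121): print(th,y,proj(P,hand(th,y,0)).round(0), proj(P,hand(th,y,.007)).round(0))
print('tip',proj(P,s['tool_pos']+R.from_quat(s['tool_rot']).apply([[.011,0,.014],[-.011,0,.014]])),s['tool_pos'],s['tool_rot'])
Pn=campose('scene');print((proj(Pn,[hand(1.7,.155,0),hand(1.7,.097,0),s['tool_pos']+[0,0,-.014]])-[300,150])*4)
im=cv2.imread('pics/raw_w2.png');cv2.imwrite('pics/w2c.png',cv2.resize(im[220:420,210:430],None,fx=3.5,fy=3,interpolation=cv2.INTER_CUBIC))
```

```text
1.6 0.155 [[299. 241.]] [[299. 246.]]
1.6 0.132 [[300. 289.]] [[299. 295.]]
1.6 0.121 [[300. 311.]] [[300. 318.]]
1.7 0.155 [[320. 241.]] [[320. 245.]]
1.7 0.132 [[320. 289.]] [[320. 294.]]
1.7 0.121 [[320. 310.]] [[320. 317.]]
1.8 0.155 [[340. 240.]] [[341. 244.]]
1.8 0.132 [[339. 287.]] [[340. 293.]]
1.8 0.121 [[339. 309.]] [[340. 315.]]
tip [[319.74833927 254.14693334]
 [319.67378514 294.12199111]] [0.68790978 0.08184436 0.15723098] [ 7.46879504e-01  6.64959402e-01 -3.23070336e-05  9.27833487e-06]
[[350.49202238 170.95556907]
 [268.8513788  234.70085709]
 [314.56115325 220.35691694]]
```

View pics/w2c.png

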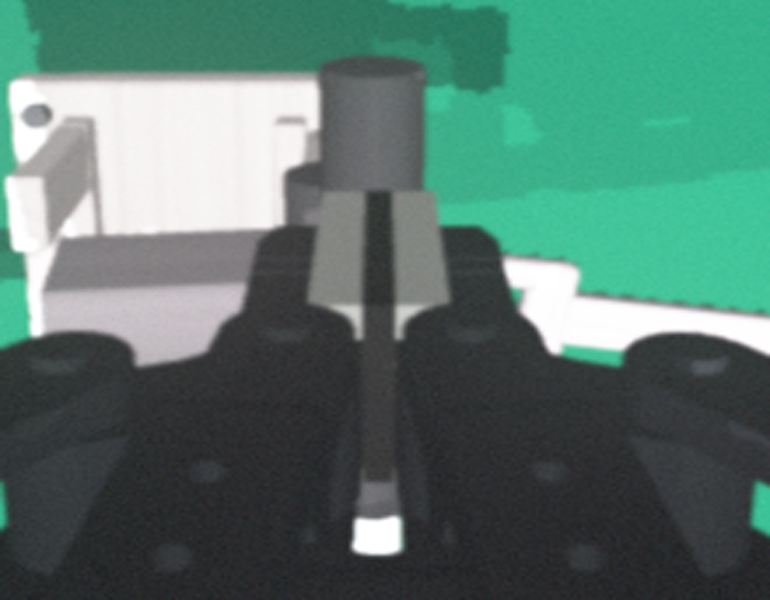

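The width reads 0, so the fingers closed above the bar at (317,260). In this view the tips appear to stand well behind where I assumed. I'll open, go about 22 mm lower, close again and look.

Run:
```python
from h import *
r.grip(.05,20); st()
p=hand(1.70,dz=-.027)
r.line_to(p,.06); st('at')
snap('wrist','w3a')
r.grip(0.0,20); st('grip')
snap('wrist','w3',(160,180,480,420),2.5);snap('scene','s3',(300,150,440,290),4)
```

```text
t5.62 cr 0.05 0.132 0.1572 F [-0.1 -0.3  0.2] w0.0497
at t6.13 cr 0.0496 0.1319 0.1344 F [-1.1 -0.6 -0.1] w0.0500
grip t6.60 cr 0.0502 0.132 0.1358 F [-1.6 -0.   2.4] w0.0131
```

View pics/w3a.png

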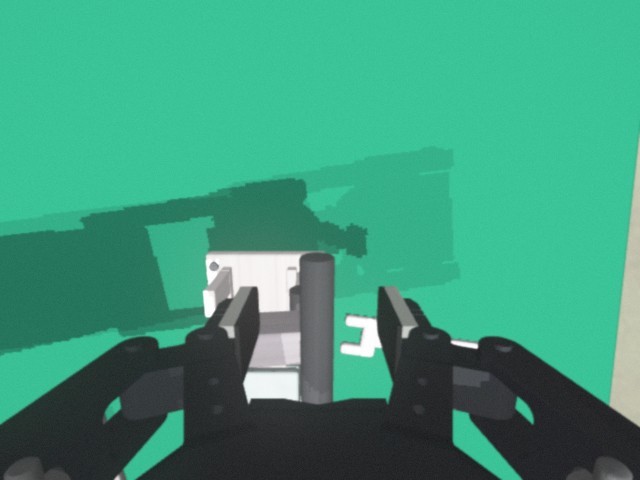

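View pics/w3.png

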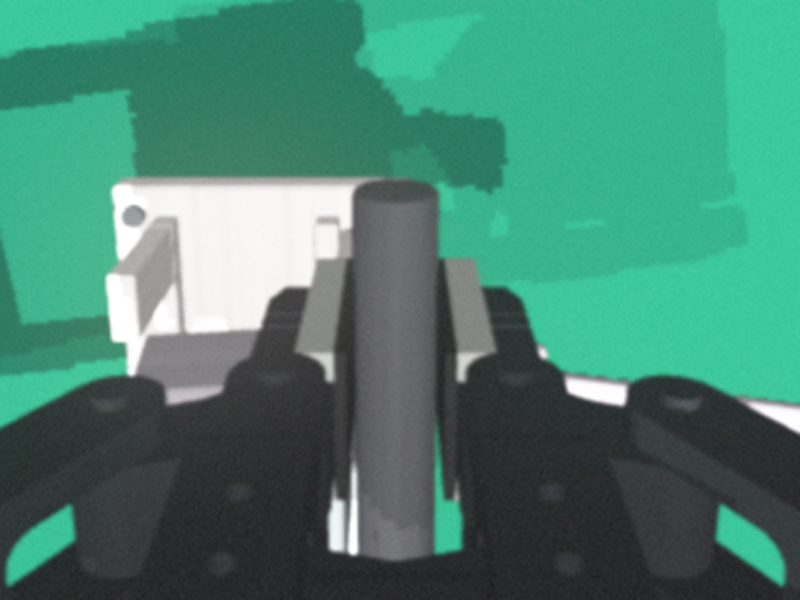

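View pics/s3.png

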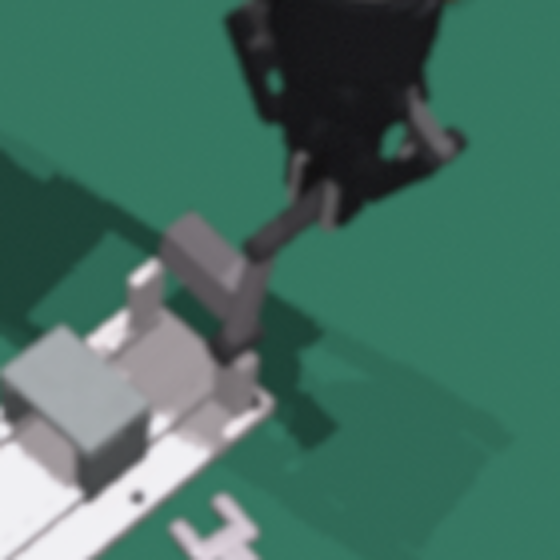

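The fingers now hold the bar (width 13 mm). The pad corner at (336,285) puts the tips about 17 mm behind the reported TCP, not 14 mm ahead. I'll seat the bar about 8 mm deeper, then follow the arc down.

Run:
```python
from h import *
r.grip(.03,20)
r.line_to(hand(1.70,dz=-.035),.06)
r.grip(0.0,25); st('grip')
for th in np.linspace(1.7,0,13)[1:]:
    r.line_to(hand(th,dz=-.035),.15)
    s=r.read_state()
    if th<.3 or abs(th-.85)<.08: st('%.2f'%th)
    if np.linalg.norm(s['wrist_force'])>35: print('stop');break
snap('wrist','w4');snap('scene','s4',(300,150,440,290),4)
```

```text
grip t7.58 cr 0.0499 0.132 0.1271 F [ 0.2 -1.6 -1.9] w0.0131
0.85 t9.07 cr -0.0242 0.1321 0.104 F [-2.1  1.2  2.7] w0.0128
0.28 t10.07 cr -0.0506 0.1321 0.061 F [ 4.8  1.9 -2.6] w0.0131
0.14 t10.32 cr -0.0533 0.1321 0.0481 F [ 4.2  1.8 -2.3] w0.0128
0.00 t10.57 cr -0.0543 0.132 0.0349 F [ 5.5  1.1 -3.2] w0.0130
```

View pics/w4.png

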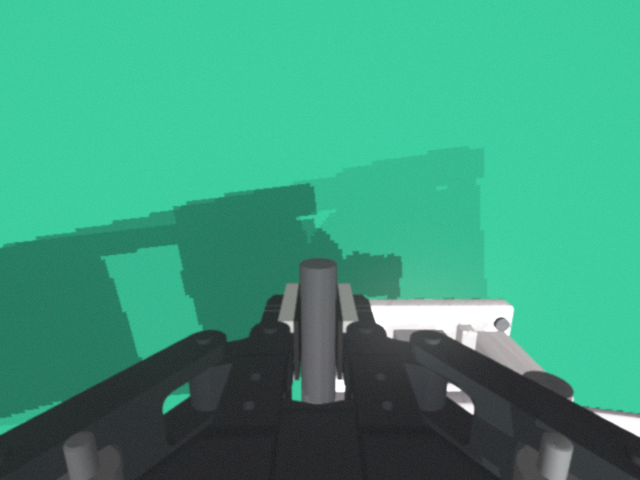

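View pics/s4.png

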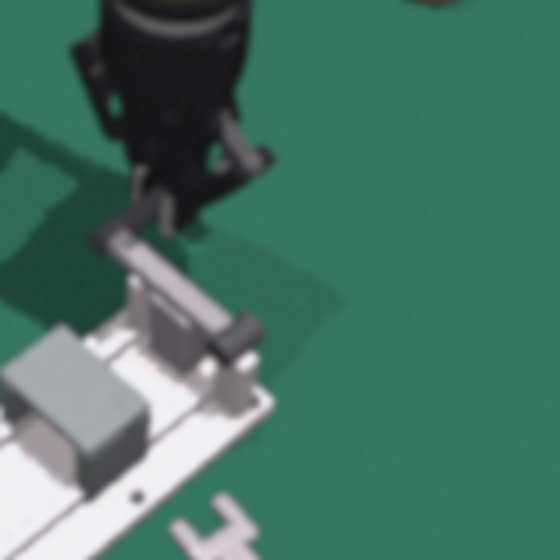

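The arm now lies nearly level over the rest post (s4, crop (180,280)). I'll release it, press the closed fingertips on the bar to seat it fully, and calibrate the tip height from that contact.

Run:
```python
from h import *
p=hand(0,dz=-.035)
r.line_to(p-[0,0,.003],.04); st('press gripped')
r.grip(.03,20); st('open')
r.line_to(hand(0,dz=.03),.2); r.grip(0.0,20)
f0=st('above')['wrist_force'][2]
z=hand(0,dz=0)[2]+.004
r.line_to(hand(0,dz=.0),.1) ; st()
for i in range(20):
    q=hand(0,dz=0-.0025*i); r.line_to(q,.06); s=r.read_state(); df=s['wrist_force'][2]-f0
    if df>1.2: print(i,round(s['tool_pos'][2],4),round(df,2))
    if df>12: break
```

```text
press gripped t10.93 cr -0.0542 0.1321 0.0344 F [-1.5  0.5 10.3] w0.0133
open t11.23 cr -0.0559 0.1317 0.0312 F [-0.6 -0.3 -0.1] w0.0299
above t12.12 cr -0.0555 0.1319 0.0991 F [-0.1  0.3 -0.1] w-0.0001
 t12.57 cr -0.0556 0.1319 0.0691 F [ 1. -0. -0.] w0.0005
5 0.0586 4.52
6 0.0583 16.14
```

Contact at TCP z = 0.059 on the bar top (0.077), with a hard stop, so the stop is fully down and the closed tips stand 18 mm behind the reported TCP. Next is the column.

Run:
```python
from h import *
r.line_to(hand(0,dz=.10),.3)
r.grip(.085,20)
r.move_ptp([0.425,-0.145,0.22],down(0.0))
s=snap('wrist','w5'); np.save('w5.npy',s,allow_pickle=True); print(s['time'],s['tool_pos'])
snap('scene','s5',(220,170,400,320),4)
```

```text
16.7583 [ 0.42536313 -0.14464325  0.21994668]
```

View pics/w5.png

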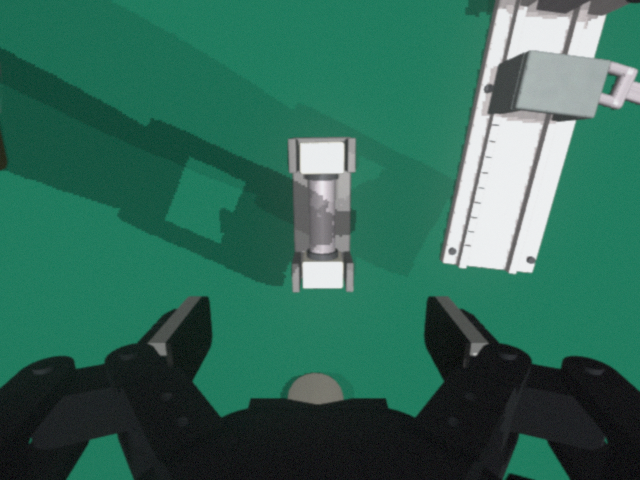

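View pics/s5.png

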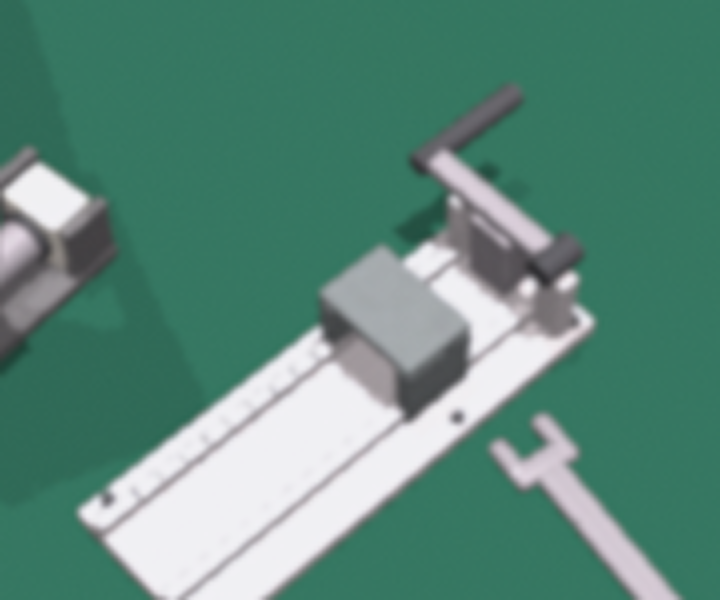

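The stop lies down in s5. In w5 the column's white fittings are at about (322,157) and (322,275). I'll measure their top faces at z = 0.050.

Run:
```python
from h import *
s=np.load('w5.npy',allow_pickle=True).item(); P=campose('wrist',s)
im=cv2.imread('pics/raw_w5.png'); g=cv2.cvtColor(im,cv2.COLOR_BGR2GRAY); 
m=((g>205)).astype(np.uint8); m[:, :280]=0; m[:,370:]=0;m[:130]=0;m[300:]=0
m=cv2.morphologyEx(m,cv2.MORPH_OPEN,np.ones((3,3)))
n,l,stt,ce=cv2.connectedComponentsWithStats(m)
cs=[]
for i in range(1,n):
    if stt[i][4]>200:
        c,_=cv2.findContours((l==i).astype(np.uint8),0,2); rc=cv2.minAreaRect(c[0]); 
        w=onz(P,[rc[0]],.05)[0]; b=onz(P,cv2.boxPoints(rc),.05); cs.append(w)
        print(stt[i],rc,w.round(4),[np.linalg.norm(b[j]-b[j+1]).round(4) for j in(0,1)])
d=cs[0]-cs[1]; print('sep',np.linalg.norm(d),'mid',(cs[0]+cs[1])/2,'yaw',np.arctan2(-d[0],d[1]))
# fit: cradle recheck: rear corners
print(onz(P,[[444,263],[533,273]],.012).round(4), W(-.045,-.165,.012),W(.055,-.165,.012))
print(onz(P,[[565,55+30]],.065), W(0,.0125,.065))
```

```text
[ 301  142   43   31 1290] ((321.9999694824219, 156.99998474121094), (41.99999237060547, 29.999996185302734), -0.0) [ 0.4279 -0.0896  0.05  ] [np.float64(0.0263), np.float64(0.0374)]
[ 303  262   40   26 1021] ((322.5, 274.5), (25.0, 39.0), 90.0) [ 0.4288 -0.2017  0.05  ] [np.float64(0.0379), np.float64(0.026)]
sep 0.11212808532882154 mid [ 0.42834258 -0.14562063  0.05      ] yaw 0.008098749774128795
[[ 0.5609 -0.2023  0.012 ]
 [ 0.6591 -0.2137  0.012 ]] [ 0.55920532 -0.20218282  0.012     ] [ 0.65853327 -0.21375683  0.012     ]
[[ 0.62604546 -0.03177212  0.065     ]] [ 0.62444675 -0.03108401  0.065     ]
```

```bash
sed -i 's/^O=np.array.*/O=np.array([0.6238,-0.0435])/' h.py
python3 - <<'E'
from h import *
c=np.array([.4283,-.1456]); q=down(.008)
r.grip(.055,40)
r.line_to([*c,.05],.2,q) 
r.line_to([*c,.004],.1); st('at')
snap('wrist','w6')
r.grip(0.0,40); s=st('grip')
r.line_to([*c,.012],.05); st('lift8')
snap('scene','s6',(160,190,280,290),6)
E
```

```text
at t18.88 cr -0.1819 -0.1242 0.0045 F [ 1.   0.2 -0.2] w0.0550
grip t19.30 cr -0.1815 -0.1243 0.005 F [-1.1 -0.5  5.2] w0.0245
lift8 t19.61 cr -0.1828 -0.1239 0.0117 F [ 0.   0.1 -3.2] w0.0244
```

View pics/s6.png

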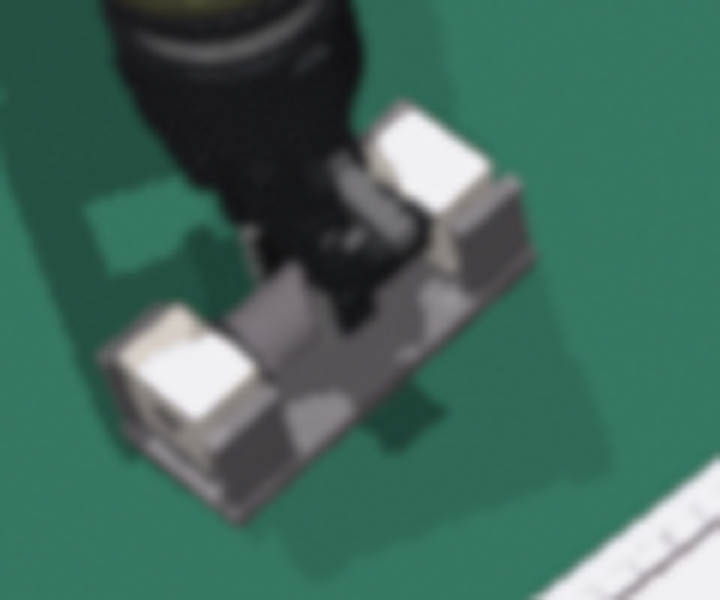

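View pics/w6.png

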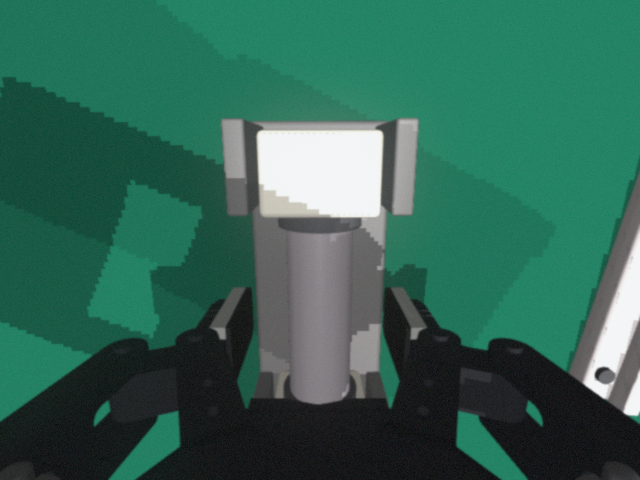

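The column is in the jaws, level and lifting with a load of about 3.2 N. I'll carry it over the channel.

Run:
```python
from h import *
c=np.array([.4283,-.1456])
r.line_to([*c,.095],.2)
r.move_ptp(W(0,-.087,.095),Q)
r.line_to(W(0,-.087,.026),.15)
s=st('hover'); s=snap('wrist','w7'); np.save('w7.npy',s,allow_pickle=True)
snap('scene','s7',(220,190,380,340),4)
```

```text
hover t21.60 cr -0.0 -0.0873 0.0266 F [ 1.3 -0.1 -4. ] w0.0245
```

View pics/w7.png

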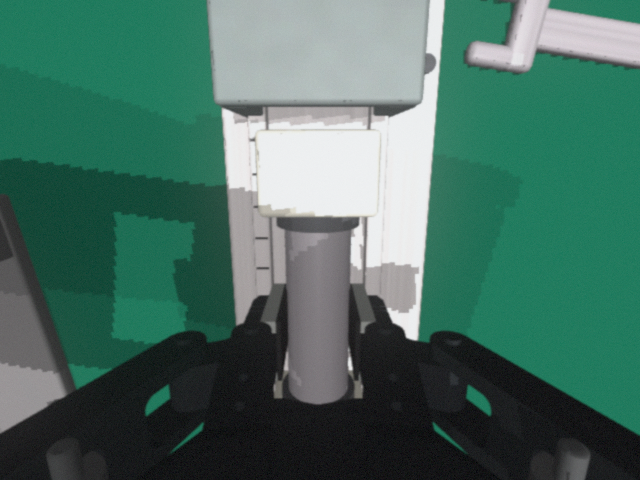

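View pics/s7.png

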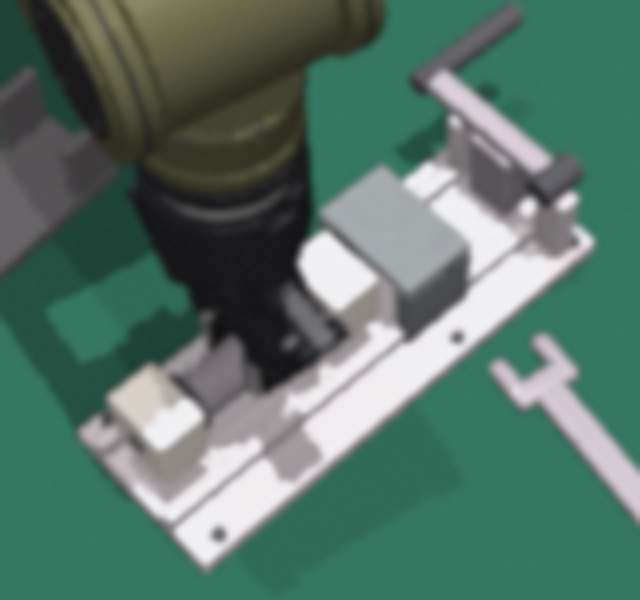

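Column centre is at column 318.5 and the bridge at 318, so it is aligned within 1 mm and clear behind the bridge. I'll lower until contact.

Run:
```python
from h import *
r.line_to(W(0,-.087,.0105),.06); f0=st()['wrist_force'][2]
for i in range(14):
    r.line_to(W(0,-.087,.0098-.0007*i),.02); s=r.read_state()
    if s['wrist_force'][2]-f0>2.0: break
st('contact %d'%i)
s=snap('wrist','w8a')
r.grip(.034); st('rel')
snap('wrist','w8')
r.line_to(W(0,-.087,.075),.2)
snap('scene','s8',(220,190,380,340),4); st()
```

```text
t22.11 cr -0.0007 -0.0868 0.0096 F [-1.5 -0.2 -2.3] w0.0244
contact 5 t23.61 cr 0.0002 -0.087 0.0071 F [-4.3  1.7  4.4] w0.0245
rel t23.92 cr 0.0003 -0.0871 0.0063 F [-0.2 -0.4 -0.1] w0.0340
 t24.51 cr -0.0007 -0.0869 0.074 F [-0.8 -0.  -0.6] w0.0340
```

View pics/w8.png

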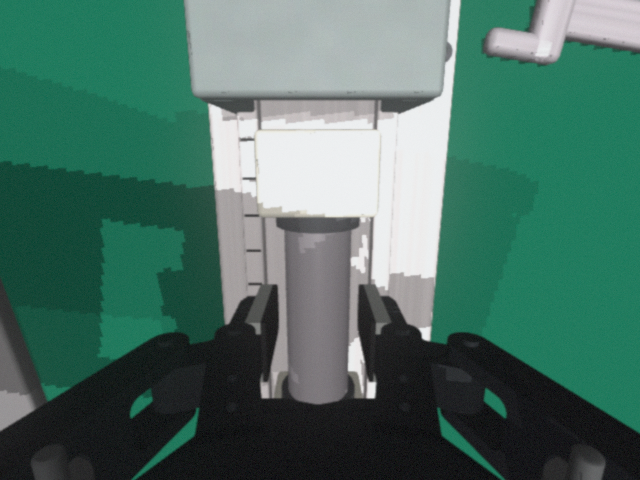

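View pics/s8.png

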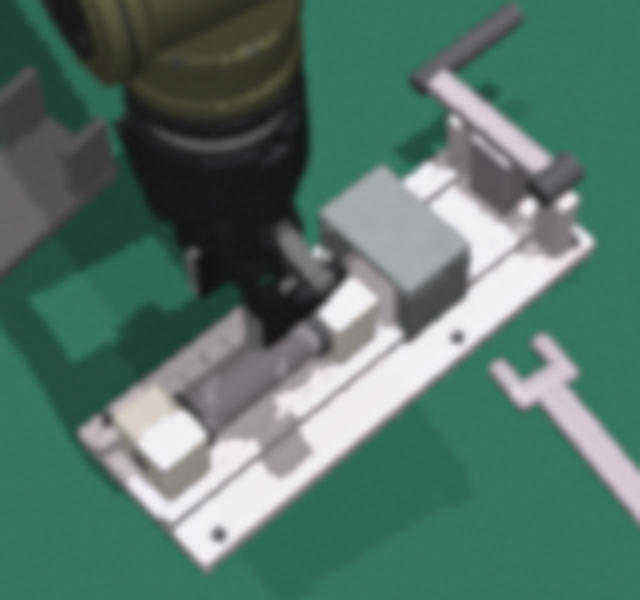

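The column rests in the channel and is released. Next I'll take the rear fitting and slide it.

Run:
```python
from h import *
r.grip(.056,30)
r.line_to(W(0,-.143,.075),.15)
r.line_to(W(0,-.143,.008),.12); st('at')
r.grip(0.0,30); st('grip')
def fy(): return float(np.dot(r.read_state()['wrist_force'][:2],EY))
ok=True
for y in (-.128,-.108,-.088,-.068,-.058):
    r.line_to(W(0,y,.008),.06); st('%.3f F.y %.2f'%(y,fy()))
    if abs(fy())>12: ok=False;print('STOP');break
snap('scene','s9',(220,190,380,340),4); snap('wrist','w9')
```

```text
at t26.08 cr 0.0005 -0.1428 0.0084 F [ 0.6 -0.5  0.5] w0.0559
grip t26.37 cr 0.0012 -0.1433 0.0096 F [0.9 0.6 2.6] w0.0395
-0.128 F.y -0.56 t26.77 cr 0.0011 -0.1275 0.0095 F [ 0.2 -0.6  4.7] w0.0394
-0.108 F.y 0.32 t27.25 cr 0.0012 -0.1072 0.0095 F [0.5 0.3 5.9] w0.0392
-0.088 F.y 0.15 t27.73 cr 0.0011 -0.0872 0.0095 F [-0.3  0.2  5.7] w0.0395
-0.068 F.y 0.20 t28.22 cr 0.0011 -0.0672 0.0095 F [-0.2  0.2  6.5] w0.0397
-0.058 F.y -0.31 t28.53 cr 0.0011 -0.0571 0.0095 F [-1.  -0.2  6.2] w0.0394
```

View pics/w9.png

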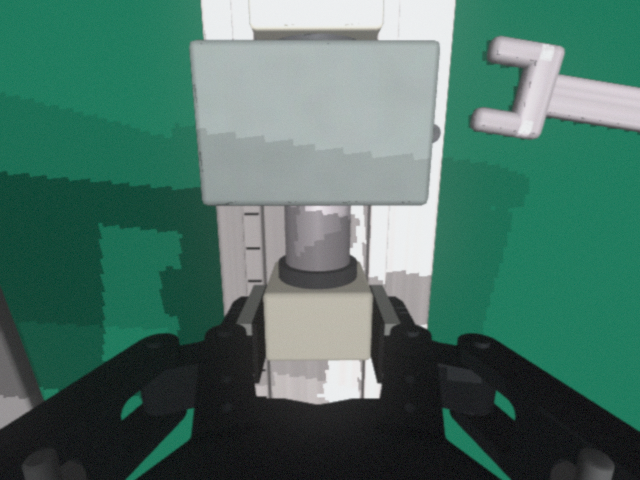

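View pics/s9.png

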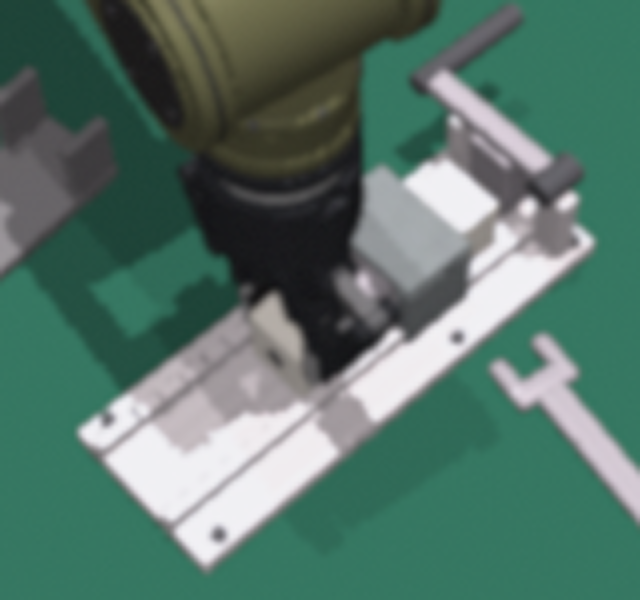

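Run:
```python
from h import *
def fy(): return float(np.dot(r.read_state()['wrist_force'][:2],EY))
f0=np.mean([fy() for _ in range(3)])
y=-.058; log=[]
while y<-.036:
    y+=.001 if y<-.051 else .0006
    r.line_to(W(0,y,.008),.03); r.dwell(.05); s=r.read_state(); f=fy()-f0; log.append((round(y,4),round(float((s['tool_pos'][:2]-O)@EY),4),round(f,2)))
    if f<-3: break
print(log)
st()
snap('wrist','w10'); snap('scene','s10',(270,190,390,290),6)
```

```text
[(-0.057, -0.0569, np.float64(-3.29))]
 t28.93 cr 0.0011 -0.0569 0.0095 F [-0.6 -1.6  6. ] w0.0394
```

View pics/s10.png

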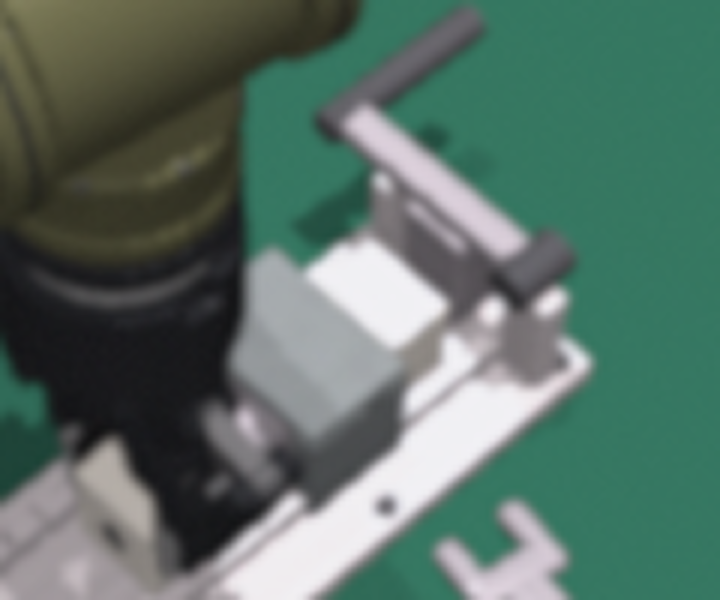

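View pics/w10.png

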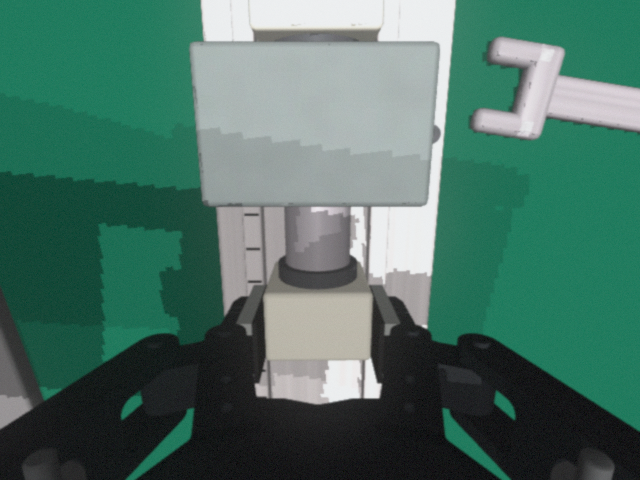

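That trip was noise: a gap to the tongue is still visible at about (440,260) in s10. I'll continue with averaged forces.

```bash
cat >> h.py <<'E'
def fya(n=5):
    v=[]
    for _ in range(n):
        v.append(np.dot(r.read_state()['wrist_force'][:2],EY)); r.dwell(.02)
    return float(np.mean(v))
E
python3 - <<'E'
from h import *
r.line_to(W(0,-.050,.008),.04)
y=-.050; log=[]
while y<-.036:
    y+=.0007
    r.line_to(W(0,y,.008),.03); f=fya(); s=r.read_state(); log.append((round(y,4),round(float((s['tool_pos'][:2]-O)@EY),4),round(f,2)))
    if f<-4: break
print(*log,sep='\n')
st()
snap('wrist','w11'); snap('scene','s11',(270,190,390,290),6)
E
```

```text
(-0.0493, -0.0494, -3.3)
(-0.0486, -0.0489, -3.86)
(-0.0479, -0.0482, -4.12)
 t30.36 cr 0.0011 -0.0482 0.0095 F [-0.1 -3.7  5. ] w0.0394
```

View pics/s11.png

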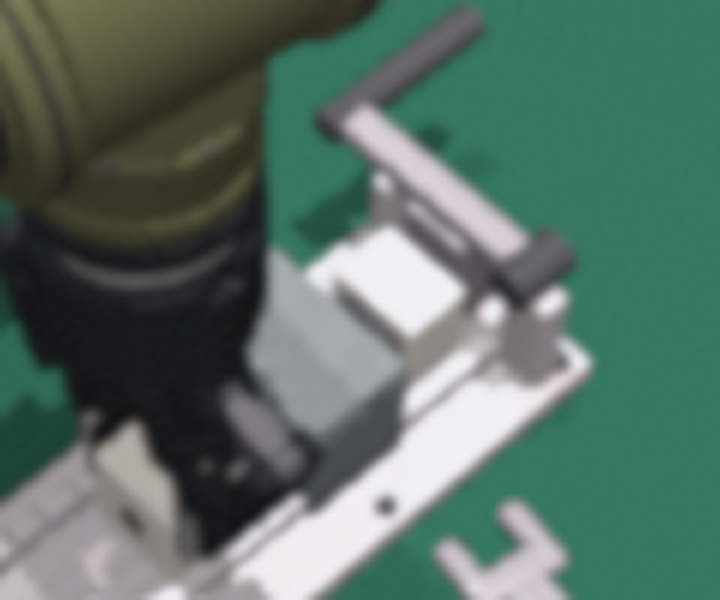

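Steady friction is about 3.5–4 N, partly because the gripper presses down. I'll ease the height slightly and continue with a threshold relative to friction.

Run:
```python
from h import *
y=-.0479; log=[]; base=[]
while y<-.036:
    y+=.0006
    r.line_to(W(0,y,.0092),.03); f=fya(4); s=r.read_state(); log.append((round(y,4),round(float((s['tool_pos'][:2]-O)@EY),4),round(f,2),round(s['wrist_force'][2],1)))
    if len(base)>1 and f<np.median(base)-2.5: break
    base.append(f)
print(*log,sep='\n')
snap('wrist','w12'); snap('scene','s12',(270,190,390,290),6); st()
```

```text
(-0.0473, -0.0468, -0.44, np.float64(4.3))
(-0.0467, -0.0468, -1.64, np.float64(5.6))
(-0.0461, -0.0465, -2.93, np.float64(6.1))
(-0.0455, -0.046, -3.89, np.float64(4.5))
(-0.0449, -0.0459, -5.36, np.float64(4.4))
 t32.14 cr 0.0003 -0.0459 0.0095 F [-0.8 -5.3  5.3] w0.0395
```

View pics/s12.png

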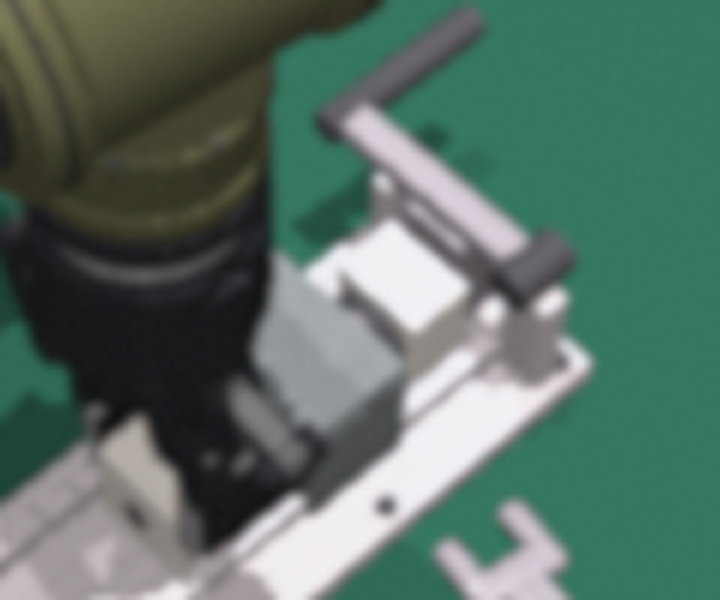

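Run:
```python
from h import *
log=[]
for y in (-.0443,-.0437,-.0431,-.0425):
    r.line_to(W(0,y,.0092),.03); f=fya(4); s=r.read_state(); log.append((round(y,4),round(float((s['tool_pos'][:2]-O)@EY),4),round(f,2)))
    if f<-10: break
print(*log,sep='\n')
snap('scene','s13',(270,190,390,290),6); st()
```

```text
(-0.0443, -0.0459, -7.42)
(-0.0437, -0.0459, -9.44)
(-0.0431, -0.0459, -11.45)
 t33.14 cr 0.0003 -0.0458 0.0095 F [ -1.5 -11.4   3.9] w0.0395
```

View pics/s13.png

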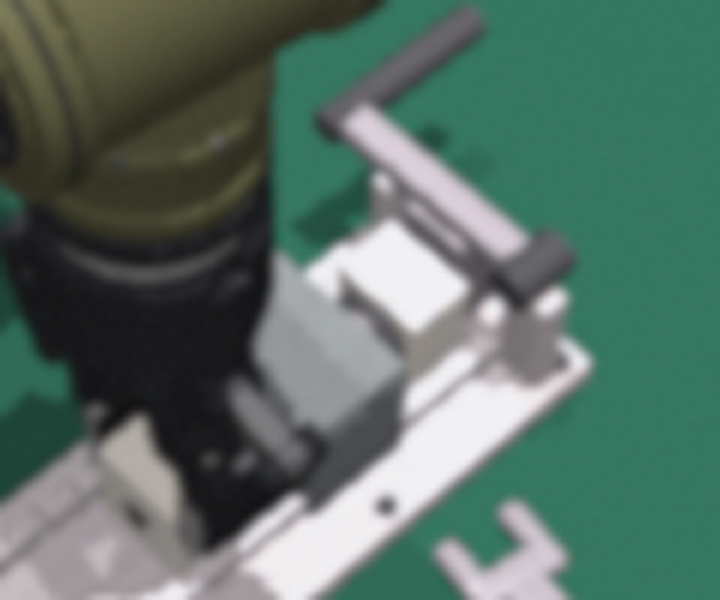

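Contact is confirmed: the tool is stationary at −0.0459 while force rises linearly, and −0.046 was expected. I'll unload gently, release, and flip the stop up.

Run:
```python
from h import *
r.line_to(W(0,-.0452,.0092),.03); print(fya(4)); st('unload')
r.grip(.056); st('rel')
snap('wrist','w14')
r.line_to(W(0,-.0455,.10),.2)
r.grip(.035,25)
r.line_to(hand(0,dz=.03),.25)
snap('wrist','w15'); snap('scene','s15',(270,190,390,290),6)
r.line_to(hand(0,dz=-.034),.12); st('at bar')
```

```text
-4.28922724865364
unload t33.46 cr 0.0003 -0.0459 0.0095 F [-2.8 -4.6  4.3] w0.0396
rel t33.77 cr -0.0008 -0.0446 0.0082 F [0.3 1.5 0.6] w0.0558
at bar t36.42 cr -0.0545 0.1319 0.0363 F [0.4 0.3 1.1] w0.0349
```

View pics/w15.png

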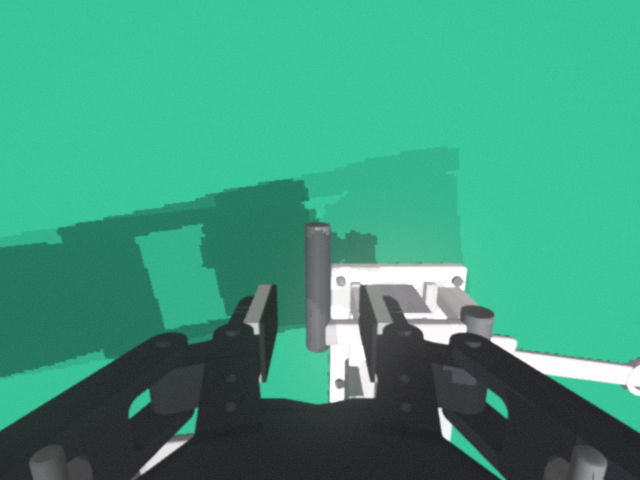

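View pics/w14.png

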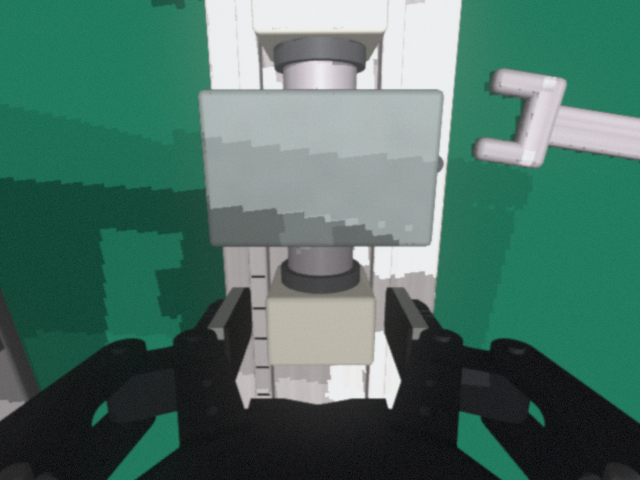

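View pics/s15.png

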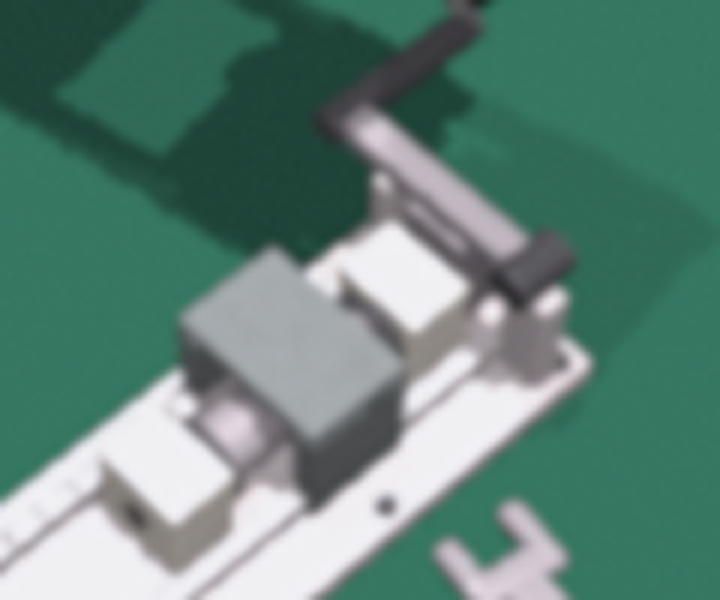

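The column sits against the tongue and the bar is centred between the open jaws. Flipping up now.

Run:
```python
from h import *
r.grip(0.0,25); st('grip')
for th in np.linspace(0,1.75,14)[1:]:
    r.line_to(hand(th,dz=-.034),.15); s=r.read_state()
    if np.linalg.norm(s['wrist_force'])>35: print('stop',th);break
st('up')
r.grip(.035); st('rel')
r.line_to(hand(1.75,dz=.06),.15)
s=snap('wrist','w16'); snap('scene','s16',(270,190,390,290),6); st()
```

```text
grip t36.74 cr -0.055 0.1322 0.0373 F [-4.7  0.7  6.7] w0.0127
up t39.99 cr 0.0568 0.1322 0.1295 F [0.9 1.1 5.1] w0.0129
rel t40.33 cr 0.0543 0.1318 0.1269 F [ 0.3 -0.3  0.7] w0.0353
 t41.21 cr 0.0536 0.1318 0.2192 F [-0.8  0.2 -0.7] w0.0350
```

View pics/s16.png

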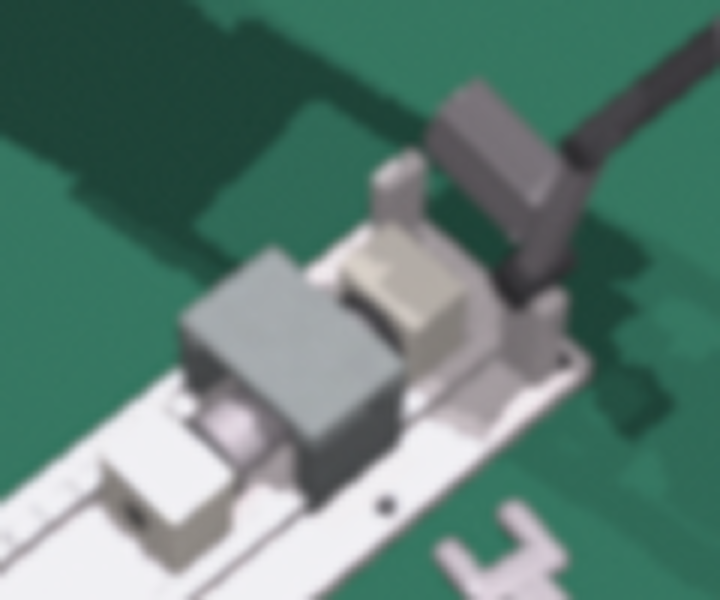

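The stop is up past vertical, and the column corners at (468,297) and (232,470) match s15. I'll do a quick numeric check, raise the arm clear and hand in.

Run:
```python
from h import *
r.line_to(hand(1.75,dz=.12),.2); r.dwell(.3)
a=cv2.cvtColor(cv2.imread('pics/raw_s15.png'),6).astype(np.float32);b=cv2.cvtColor(cv2.imread('pics/raw_s16.png'),6).astype(np.float32)
sl=np.s_[250:300,270:318]
print(cv2.phaseCorrelate(a[sl],b[sl],cv2.createHanningWindow((48,50),cv2.CV_32F)))
snap('scene','s17',(240,150,440,300),4); snap('top','t17',(220,110,440,320),2.8); st()
```

```text
((-0.04354047728227073, -0.0013097194669882128), 0.944379849433899)
 t42.06 cr 0.0543 0.132 0.2805 F [-0.3  0.5 -0.3] w0.0350
```

View pics/s17.png

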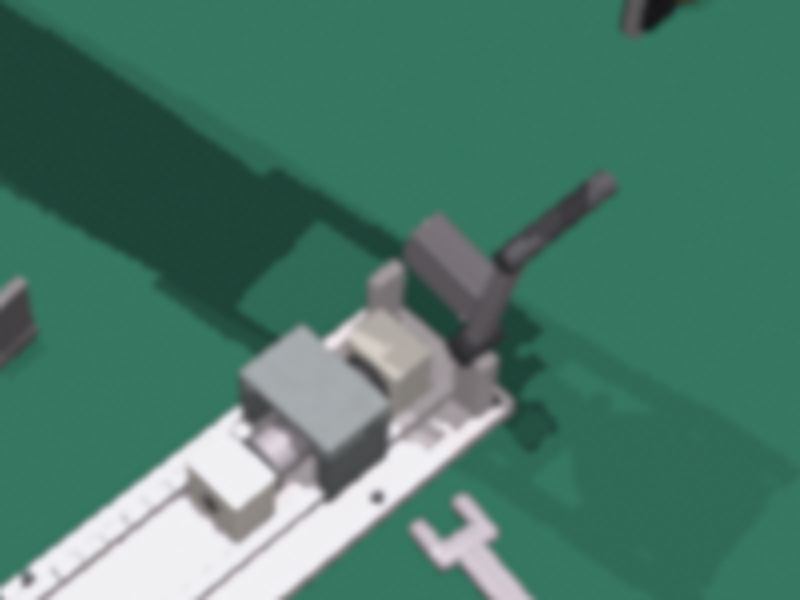

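View pics/t17.png

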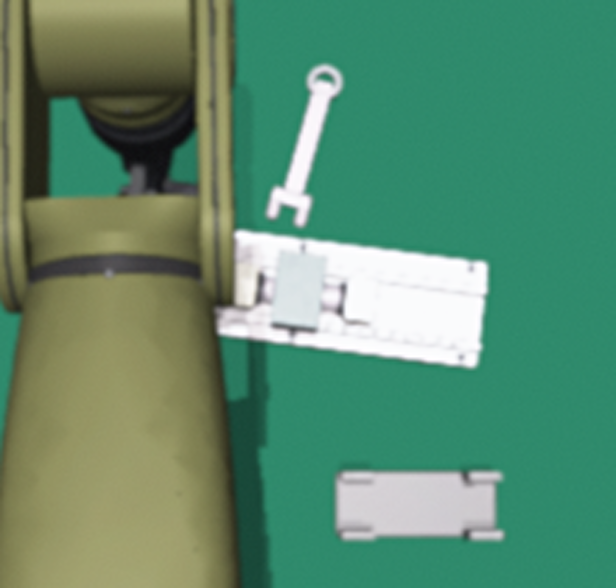

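The stop is upright with the gripper clear of it, the rack is empty, and the column lies under the bridge. It shifted only 0.04 px between the pictures before and after the flip.

```bash
python3 -c "
from h import *
r.close_job()"
```

```text
the job is handed in; nothing more can be done
```

The job is done and handed in at about 42 s of the 69 s allowed. I flipped the stop down, laid the column in the channel behind the bridge and released it. I then slid it under the bridge by its rear fitting until it touched the stop, flipped the stop back up, let go and moved clear.

**What the last checks showed:**
- **Stop down:** pressing on the handle met a hard stop with the arm level.
- **Gauging contact:** the tool stood still at y = −45.9 mm in the cradle frame, against −46 mm expected, while the push rose to about 11 N. I eased it to about 4 N before letting go.
- **Flip back:** I drove the stop to about 1.75 rad, and the last picture shows it leaning back past upright. The column's rear end, in view before and after the flip, shifted 0.04 px.
- **End state:** the gripper is clear with no force on it, and the wrench is where it was. I never went near the bottle or the jar, but I did not look at them again at the end.

**What failed or disagreed:**
- **Fingertip position:** the tips stand about 18 mm behind the reported TCP when shut, not 14 mm ahead as given. My first grasp of the handle therefore closed on nothing. It did not move the stop, and I used the measured offset from then on.
- **Cradle base:** it is not centred on the channel (about 5 mm off), so I worked from the bridge. The scene camera placed the bridge about 4 mm from where the other two did, and I did not use its value.
- **False contact:** one early contact reading while sliding the column was only noise and friction. The picture still showed a gap, so I carried on.

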